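# Put the welding consumables tray back in its bay

## Task

Lay the loose copper gas nozzle down in the nozzle compartment of the consumables tray, with the one already there. Then turn the tray end for end, so that its red front panel faces away from the empty blue bay, and slide it into the bay's guide rails until the panel is fully home against the bay, both nozzles still lying in their compartment. Leave the torch rest, pliers and wire brush where they are.

Things in the scene. Friction and masses are not known exactly. Their poses are not given: they have to be found in the camera images.
- tray: Loose aluminium tray, 0.5 kg +-25%, on the bench. Origin: centre of the box's underside. x along its length: +x = plain rear end that enters the rails, -x = red-panel end; z up. Box 200 long x 120 wide x 40 high, floor and walls 3 thick. Along each long side's top an out-turned runner lip, z 36 to 40, 140 wide over both. Balances near its middle; rear half holds a fixed rack of tips, z up to 35
- tray_panel (a point): Centre of the inner face of the tray's red front panel (tray x = -100, z = 34; axes as the tray's). Panel 4 thick (x -104 to -100), 168 wide, z 0 to 68: wider than a bay's opening, so this end cannot enter.
- tray_grip (a point): Point in the black carrying grip at the middle of the tray, 48 above its underside (axes as the tray's). The grip stands on the cross divider: 12 thick (x -6 to 6), 76 wide (y -38 to 38), top at z 60; below z 33 the divider, equally thick, runs the full width. Pinch it from above, closing along the tray's x.
- tray_nozzles (a point): Centre of the floor of the tray's open nozzle compartment, the half next to the red panel (tray x = -53, y = 0, z = 3; axes as the tray's). Inside 94 long (x -100 to -6) x 114 wide (y -57 to 57), floor at z 3, side walls to z 40.
- tray_pull (a point): Middle of the steel pull bar on the panel: round bar 10 thick, 90 long along the tray's y, at tray x = -139, z = 45 (35 in front of the panel's outer face; gap between bar and panel 30). Good for pushing or pulling the tray.
- bay: Empty blue bay, fixed: steel frame, no floor, 230 deep (x) x 168 wide x 77 high, standing on the bench. Origin: centre of its underside, z up. Mouth at the -x side (plane x = -115), 150 wide, roof underside z 70; the tray slides in along +x. Fully home, the panel's inner face meets the mouth plane: tray origin at x = -15, y = 0, z = 4 here, axes parallel. Light friction; no latch.
- bay_mouth (a point): Middle of the bay's mouth plane, bay x = -115, y = 0, z = 40 (axes as the bay's).
- bay_rails (a point): Midway between the two pairs of guide rails where they begin to be straight (bay x = -81, y = 0, z = 44; axes as the bay's). Rails at |y| 63 to 75: lower top at z 40, upper underside at z 48; the tray's lips run between (3 play each side, 4 in height). From x = -106 to -81 they flare to z 32 and z 56, so a tray held 0 to 8 above the bench enters; pushed along the bench it climbs 4.
- full_bay: Fixed bay of the same size and frame with such a tray already in it, panel and pull outwards (pull out to x = -159). It stands beside the empty bay, on either side of it.
- nozzle: Loose copper gas nozzle lying on the bench: tube 22 in diameter with 8 faint flats, so it does not roll away, 70 long, 70 g. Origin: on its axis at mid-length, 11 above what it lies on. x along its axis towards the mouth, where the last 22 taper to 18. Any yaw.
- tray_nozzle: Same kind of nozzle, lying loose in the tray's nozzle compartment along the tray's length, on the +y side (axis at about y = 34, x from -89 to -15 in the tray frame). Origin and axes as for nozzle.
- torch_rest: Yellow torch rest, loose, 0.9 kg: round base 100 in diameter, 20 high, forked upright to 160 high. Origin: centre of its underside. Leave alone.
- pliers: Welding pliers with red handles, loose, lying flat, about 205 long x 85 wide x 18 high; x runs from handles to jaws. Leave alone.
- brush: Wire brush with a wooden handle, loose, standing on its bristles: 240 long (x, handle to -x) x 26 x 40 high. Origin: under its middle. Leave alone.
Mind the look-alikes: they are no part of the job. What is shaped like the nozzle but green or pink is not meant.

How it is judged:
By the outcome, as a careful person would: the job done as asked, in the order asked, and still so for the second after the job is handed in, with the robot touching nothing.
It also fails if it takes over 67 s, if anything falls off the work surface, if the arm or the gripper's body presses on something with over 40 N, if the wrist force passes 120 N, or if a joint passes its speed limit or range.

## Robot

A 7-joint arm with a two-finger parallel gripper is mounted at the origin on the work surface. World frame = base frame: x ahead of the robot, y to its left, z up, the work surface at z = 0. Lengths are in mm, angles in rad, forces in N, time in s.
With the tool pointing down it reaches from about 400 to 875 mm from the base axis. Payload 6.5 kg.
Tool frame: the origin (TCP) lies at the very end of the fingers, on their centre line; the grasp point (between the pads) lies env.hold_point_z behind it (env.hold_point_z is the distance from the TCP to the grasp point, in mm); x points along the fingers, z is the direction in which the jaws open and shut, and the axes are right-handed (so a half turn about x gives the same grasp; the last joint's range is limited). The gripper opens to 88 mm and grips with 3 to 60 N. Pads are 18 mm wide; open, the fingers measure 123 mm over their backs; the gripper's body (75 mm by 187 mm) begins 45 mm behind the grasp point.
Start: joints at [1.227, 0.536, -0.004, 1.538, 0.003, 1.067, -0.071], TCP at [178.252, -625.073, 238.716] pointing down, gripper open.
Joint ranges: [-2.7, 2.7], [-0.37, 2.16], [-1.27, 1.26], [0.24, 2.4], [-1.31, 4.45], [0.19, 1.91], [-2.76, 2.76]. Speed limits (rad/s): [2.39, 2.39, 3.14, 3.14, 3.14, 3.14, 3.14].

## Interface

Orientations are given as a 3x3 rotation matrix whose columns are the frame's x, y, z axes.
In Python, from bench import env, vision gives the robot as it stands.
- The arm moves only by the tool play_rows, never from a script. Its argument "moves" is a list that holds one entry, the list of rows, each a list of 7 numbers: the turn, a rotation vector about the tool's x, y, z normalised to -1 to 1, where 1 is 180 degrees, then the shift along the tool's x, y, z normalised to -1 to 1, where 1 is 0.4 m, then the opening, from 0 (shut) to 1 (fully open). A call has 1 to 8 rows; each row is the pose to reach, as a shift and turn from the pose commanded when the call began, along the tool's axes at that moment, turning the shorter way round; what a row does not reach only later rows make up. A row lasts 1/8 s, in which the tool goes at most 62.5 mm and 10.7 degrees, less where a joint would pass 70% of its speed; a pose out of reach is approached as far as the arm can. A call with a number of a shift or a turn outside -1 to 1 is refused whole. A call with a gripper value outside its range is refused whole. The fingers move at their own pace and stop on an object; "squeeze" is the grip in N (left out, the last holds). Time passes only in rows, so rows that repeat a pose let the fingers close. It gives the time, the measured TCP pose, the force and the opening at its end, in the units of the state.
- env.state(): the state, without advancing time (a new reading comes with each control period).
- vision.snapshot(name): name is "side" or "top"; returns (picture, depth): 400x640x3 uint8, red, green, blue; 400x640 float32, mm along the optical axis (not along the pixel's ray), 0 where there is no reading.
- vision.calibration(name): a dict with "K" (3x3 intrinsics, pixels), "world_from_camera" (4x4, takes a point from camera to world coordinates). Camera axes: x right, y up, looking along -z (the intrinsics and any distortion apply to the point x, -y, -z); pixel columns grow to the right and rows downward; lengths in mm; the calibration is good to about 2 mm. A picture is of the moment at which its call begins. calibration takes no time and is no camera call.
- env.close_job(): hands the job in, once; it reports no verdict.
The state is a dict: "time": time; "q": joint angles; "qd": joint speeds; "joint_efforts": joint torques, N m; "tcp_pos": TCP position; "eef_rot": TCP orientation; "contact_force": force on the tool from outside, world axes, zero at the start; "moment": the same for the moment, N m; "grip_width": finger opening in mm.
Only numpy, scipy, OpenCV 4.12 (cv2) and the standard library are available. Lean on these libraries where they do the work, as an engineer would, in place of code of your own. Each camera call takes 0.05 s, during which the arm holds its last target.

## Working session

There is one attempt and no reset: what is moved stays moved. The work goes in short steps, Python scripts to look and compute and a tool call to move; the robot and the scene stay as the last step left them, time stands still between calls to the robot, and variables do not carry over. Pictures are saved under pics/ and viewed, and the job is handed in when it is done.

Besides the shell and the picture viewer there is one more tool, called after "Call:" in YAML: its name, and indented under it one key for each argument. play_rows: Moves the arm, as the interface text tells. Its arguments: {"type":"object","properties":{"moves":{"type":"array"},"squeeze":{"type":"number"}},"required":["moves"]}

```bash
ls; mkdir -p pics
python3 - <<'E'
from bench import env, vision
import cv2, numpy as np
s=env.state()
for k,v in s.items(): print(k,np.round(v,3).tolist())
print(env.hold_point_z)
for n in("side","top"):
    p,d=vision.snapshot(n); cv2.imwrite(f"pics/{n}0.png",p[:,:,::-1]); np.save(f"pics/{n}0.npy",d)
    c=vision.calibration(n); print(n,{k:np.round(v,3).tolist() for k,v in c.items()})
E
```

```text
pics
time 0.0
q [1.227, 0.537, -0.004, 1.539, 0.003, 1.067, -0.071]
qd [0.0, -0.0, -0.0, -0.0, 0.0, -0.001, -0.001]
joint_efforts [0.001, -57.098, 0.991, -25.16, -0.056, 0.018, 0.0]
tcp_pos [178.091, -624.487, 237.833]
eef_rot [[-0.001, 0.962, 0.274], [0.002, 0.274, -0.962], [-1.0, -0.0, -0.002]]
contact_force [-0.204, 0.423, -0.572]
moment [-0.013, 0.054, 0.003]
grip_width 88.072
18.700000000000003
side {'K': [[386.191, 0.0, 318.577], [0.0, 386.191, 196.13], [0.0, 0.0, 1.0]], 'world_from_camera': [[-0.987, 0.122, -0.109, 498.175], [-0.164, -0.722, 0.672, 648.272], [0.003, 0.681, 0.732, 818.299], [0.0, 0.0, 0.0, 1.0]]}
top {'K': [[459.804, 0.0, 317.31], [0.0, 459.804, 196.748], [0.0, 0.0, 1.0]], 'world_from_camera': [[0.007, 0.986, -0.167, 432.259], [-1.0, 0.006, -0.009, -50.614], [-0.008, 0.167, 0.986, 1175.311], [0.0, 0.0, 0.0, 1.0]]}
```

View pics/side0.png

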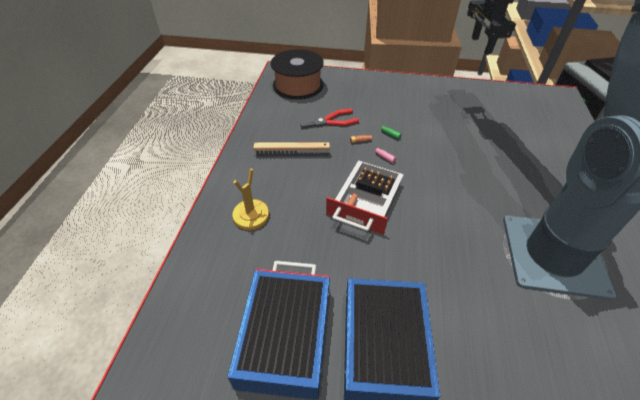

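View pics/top0.png

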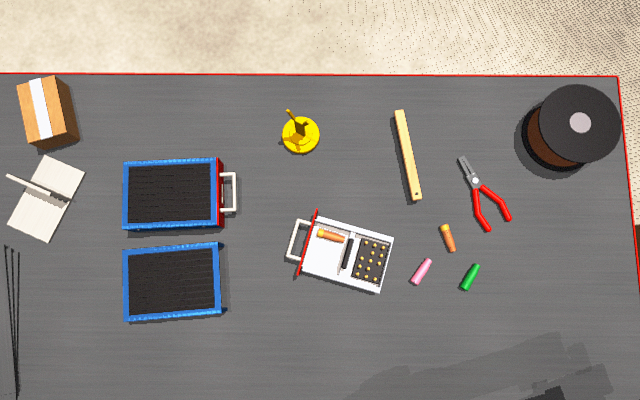

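```bash
cat > h.py <<'E'
import numpy as np, cv2
from bench import env, vision
def plane(n,uv,z):
    c=vision.calibration(n);K=np.array(c["K"]);T=np.array(c["world_from_camera"])
    uv=np.atleast_2d(uv).astype(float)
    d=np.c_[(uv[:,0]-K[0,2])/K[0,0],-(uv[:,1]-K[1,2])/K[1,1],-np.ones(len(uv))]@T[:3,:3].T
    o=T[:3,3]; t=(z-o[2])/d[:,2]
    return o+d*t[:,None]
def proj(n,P):
    c=vision.calibration(n);K=np.array(c["K"]);T=np.array(c["world_from_camera"])
    p=(np.atleast_2d(P)-T[:3,3])@T[:3,:3]
    return np.c_[K[0,2]+K[0,0]*p[:,0]/-p[:,2],K[1,2]-K[1,1]*p[:,1]/-p[:,2]]
def cloud(n,d):
    c=vision.calibration(n);K=np.array(c["K"]);T=np.array(c["world_from_camera"])
    v,u=np.mgrid[:d.shape[0],:d.shape[1]]
    p=np.stack([(u-K[0,2])/K[0,0]*d,-(v-K[1,2])/K[1,1]*d,-d],-1)
    return p@T[:3,:3].T+T[:3,3]
def hsv(im): return cv2.cvtColor(im,cv2.COLOR_BGR2HSV)
def big(m,k=1):
    cs,_=cv2.findContours(m.astype(np.uint8),cv2.RETR_EXTERNAL,cv2.CHAIN_APPROX_NONE)
    return sorted(cs,key=cv2.contourArea)[::-1][:k]
E
python3 - <<'E'
from h import *
im=cv2.imread('pics/top0.png');H=hsv(im)
blue=cv2.inRange(H,(95,120,60),(120,255,255))
for c in big(blue,2):
    P=plane("top",c[:,0],77)[:,:2].astype(np.float32)
    r=cv2.minAreaRect(P); print('bay',c[:,0].mean(0),r, cv2.boxPoints(r).round(1).tolist())
red=cv2.inRange(H,(0,150,60),(4,255,255))|cv2.inRange(H,(174,150,60),(180,255,255))
for c in big(red,5): print('red',cv2.boundingRect(c),cv2.contourArea(c))
cop=cv2.inRange(H,(5,110,90),(18,255,255))
for c in big(cop,6): print('cop',cv2.boundingRect(c),cv2.contourArea(c))
crop=im[190:310,270:500]; cv2.imwrite('pics/c0.png',cv2.resize(crop,None,fx=3.4,fy=3.4,interpolation=cv2.INTER_CUBIC))
d=np.load('pics/top0.npy');C=cloud("top",d)
for z0,z1 in((30,45),(60,75),(72,82)):
    m=(C[...,2]>z0)&(C[...,2]<z1); print(z0,[ (cv2.boundingRect(c)) for c in big(m,5)])
E
```

```text
bay [174.11731844 280.96089385] ((415.38848876953125, 296.3916015625), (168.27523803710938, 241.70071411132812), 5.343785762786865) [[320.3999938964844, 408.8999938964844], [342.8999938964844, 168.1999969482422], [510.3999938964844, 183.89999389648438], [487.8999938964844, 424.6000061035156]]
bay [169.32424242 194.40606061] ((623.0474243164062, 319.92529296875), (174.0790252685547, 228.1796112060547), 3.090834856033325) [[530.0, 429.20001220703125], [542.2999877929688, 201.3000030517578], [716.0999755859375, 210.6999969482422], [703.7999877929688, 438.5]]
red (0, 72, 640, 220) 633.5
red (472, 184, 40, 48) 555.0
red (216, 157, 8, 71) 278.5
red (296, 208, 22, 68) 96.5
cop (41, 75, 39, 64) 1367.5
cop (16, 82, 25, 61) 697.5
cop (441, 228, 15, 25) 155.0
cop (321, 229, 24, 14) 133.5
cop (394, 111, 28, 90) 47.5
cop (440, 224, 9, 5) 1.5
30 [(394, 109, 29, 92), (301, 216, 93, 77), (35, 79, 41, 68), (531, 108, 45, 56), (220, 176, 3, 32)]
60 [(122, 241, 101, 81), (122, 157, 98, 73), (16, 75, 53, 69), (297, 208, 21, 67), (537, 123, 26, 36)]
72 [(122, 241, 100, 81), (122, 157, 97, 72), (36, 111, 16, 19), (23, 84, 22, 16), (34, 100, 10, 9)]
```

View pics/c0.png

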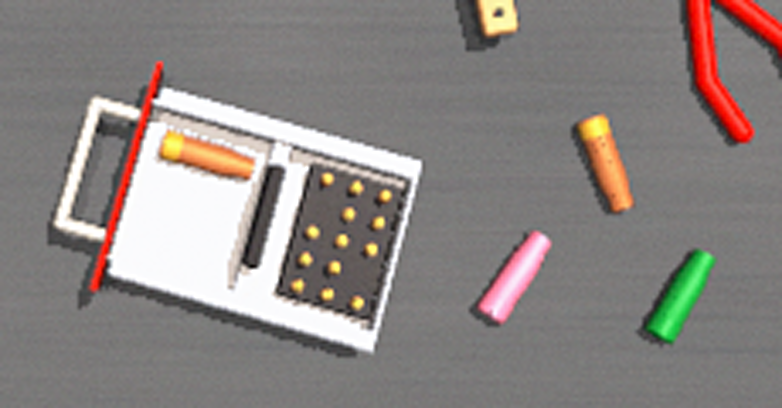

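Run:
```python
from h import *
im=cv2.imread('pics/top0.png');H=hsv(im)
d=np.load('pics/top0.npy');C=cloud("top",d)
def comp(m,u,v):
    n,l=cv2.connectedComponents(m.astype(np.uint8)); return l==l[v,u]
bench=C[300:340,300:400,2]; print('benchz',np.median(bench),bench.std())
for nm,m in (('empty',(C[...,2]>70)&(C[...,2]<85)),):
    M=m.copy();M[:236]=0;M[330:]=0;M[:,:115]=0;M[:,235:]=0
    print('z',np.median(C[M][:,2]))
    vs,us=np.nonzero(M)
    # edges: left/right per row, top/bottom per col, line fits
    L=[];R=[];T=[];B=[]
    for v in range(vs.min()+6,vs.max()-5):
        u=us[vs==v]; L.append((u.min()-.5,v));R.append((u.max()+.5,v))
    for u in range(us.min()+6,us.max()-5):
        v=vs[us==u]; T.append((u,v.min()-.5));B.append((u,v.max()+.5))
    for k,e in zip('LRTB',(L,R,T,B)):
        P=plane('top',np.array(e),77)[:,:2].astype(np.float32)
        f=cv2.fitLine(P,cv2.DIST_HUBER,0,.01,.01).ravel(); 
        res=(P-f[2:])@np.array([-f[1],f[0]])
        print(k,f.round(4),'ang',np.degrees(np.arctan2(f[1],f[0])).round(2),'res',res.std().round(2))
# nozzle
for (u0,v0,u1,v1,z) in((436,220,460,256,11),(316,225,350,247,14)):
    cop=cv2.inRange(H,(5,90,70),(30,255,255)); m=np.zeros_like(cop);m[v0:v1,u0:u1]=cop[v0:v1,u0:u1]
    c=big(m,1)[0]; r=cv2.minAreaRect(plane('top',c[:,0],z)[:,:2].astype(np.float32)); print('noz',r,cv2.boundingRect(c))
# tray lips
M=(C[...,2]>33)&(C[...,2]<46);M[:200]=0;M[300:]=0;M[:,:295]=0;M[:,398:]=0
P=C[M]; print(np.percentile(P[:,2],[5,50,95]))
w=cv2.inRange(H,(0,0,170),(180,60,255)); m=np.zeros_like(w); m[205:300,303:396]=w[205:300,303:396]
c=big(m,1)[0]; print(cv2.boundingRect(c)); Pc=plane('top',c[:,0],40)[:,:2].astype(np.float32)
print('tray white',cv2.minAreaRect(Pc),cv2.boxPoints(cv2.minAreaRect(Pc)).round(1).tolist())
dk=cv2.inRange(H,(0,0,0),(180,255,75)); m=np.zeros_like(dk); m[230:275,338:358]=dk[230:275,338:358]
c=big(m,1)[0]; print('grip',cv2.boundingRect(c),cv2.minAreaRect(plane('top',c[:,0],60)[:,:2].astype(np.float32)))
R=(C[...,2]>55)&(C[...,2]<75);R[:200]=0;R[300:]=0;R[:,:295]=0;R[:,325:]=0
P=C[R]; f=cv2.fitLine(P[:,:2].astype(np.float32),cv2.DIST_HUBER,0,.01,.01).ravel(); print('panel',f,np.degrees(np.arctan2(f[1],f[0])),P.min(0),P.max(0))
for n in('empty',):
  crop=im[225:335,105:245]; cv2.imwrite('pics/c1.png',cv2.resize(crop,None,fx=5,fy=5,interpolation=cv2.INTER_CUBIC))
s=cv2.imread('pics/side0.png')[255:400,220:450];cv2.imwrite('pics/c2.png',cv2.resize(s,None,fx=3.4,fy=3.4,interpolation=cv2.INTER_CUBIC))
```

```text
benchz -1.7923393131361536 80.96709402970559
z 74.84406555752116
L [9.970000e-01 7.750000e-02 3.919778e+02 4.151385e+02] ang 4.45 res 8.23
R [9.957000e-01 9.240000e-02 4.205897e+02 1.875222e+02] ang 5.3 res 9.0
T [ 9.16000e-02 -9.95800e-01  4.98997e+02  3.06948e+02] ang -84.74 res 0.91
B [ 9.350000e-02 -9.956000e-01  3.320367e+02  2.986753e+02] ang -84.63 res 1.15
noz ((526.0010375976562, -371.69012451171875), (71.54969024658203, 23.39900779724121), 19.099742889404297) (440, 224, 17, 29)
noz ((528.2366943359375, -74.0496597290039), (68.61582946777344, 21.60228729248047), 71.97793579101562) (317, 228, 28, 15)
[34.24463556 38.34653734 43.1735506 ]
(303, 216, 91, 78)
tray white ((483.4459533691406, -115.13233184814453), (199.7938995361328, 141.28298950195312), 74.08831024169922) [[388.1000061035156, -191.8000030517578], [524.0, -230.60000610351562], [578.7999877929688, -38.400001525878906], [442.8999938964844, 0.30000001192092896]]
grip (341, 239, 11, 30) ((483.1617431640625, -110.6029281616211), (9.852289199829102, 72.09452819824219), 77.62486267089844)
panel [ 9.6236527e-01 -2.7175915e-01  5.1093109e+02 -1.6785461e+01] -15.768973 [432.84784847 -40.3795553   55.07157866] [591.88112802   6.3716244   70.98856524]
```

View pics/c1.png

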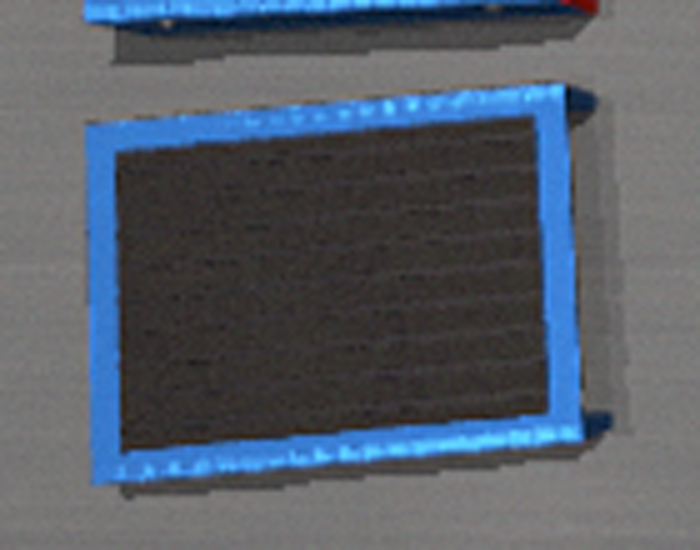

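View pics/c2.png

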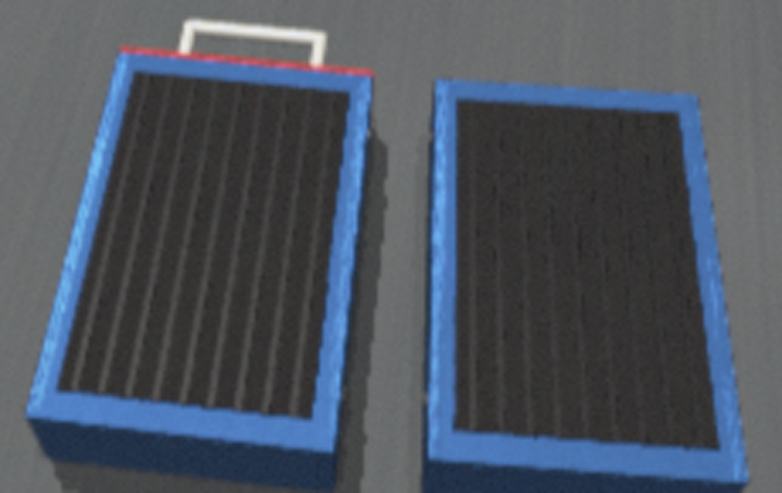

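```bash
cat > mv.py <<'E'
# plan: python3 mv.py x y z yaw open [...]  -> rows ; commit with "commit a b c d" of last row
import sys, json, numpy as np
def ax(y):
    c,s=np.cos(np.radians(y)),np.sin(np.radians(y)); z=np.array([c,s,0]);x=np.array([0,0,-1.]);return np.c_[x,np.cross(z,x),z]
S=json.load(open('cmd.json'))
if sys.argv[1]=='commit':
    a,x,y,z=map(float,sys.argv[2:6]); p=np.array(S[:3])+ax(S[3])@np.array([x,y,z])*400
    S=[*p.tolist(),S[3]-a*180]; json.dump(S,open('cmd.json','w')); print(np.round(S,2))
    from bench import env
    s=env.state(); z=np.array(s['eef_rot'])[:,2]; print('t',s['time'],'tcp',np.round(s['tcp_pos'],1),'yaw',np.degrees(np.arctan2(z[1],z[0])).round(2),'F',np.round(s['contact_force'],1),'w',round(s['grip_width'],1),'q',np.round(s['q'],2))
else:
    v=np.array(list(map(float,sys.argv[1:]))).reshape(-1,5)
    for r in v:
        d=ax(S[3]).T@(r[:3]-S[:3])/400; dy=(r[3]-S[3]+180)%360-180
        print([round(-dy/180,3),0,0,*np.round(d,3).tolist(),r[4]],'dist',round(np.linalg.norm(d)*400),'dyaw',round(dy,1))
E
python3 -c "
import json;json.dump([178.252,-625.073,238.716,-74.1],open('cmd.json','w'))"
python3 mv.py 526 -371.7 110 -70.9 0.5 526 -371.7 3.5 -70.9 .5
```

```text
[np.float64(-0.018), 0, 0, 0.322, 1.01, -0.371, np.float64(0.5)] dist 449 dyaw 3.2
[np.float64(-0.018), 0, 0, 0.588, 1.01, -0.371, np.float64(0.5)] dist 490 dyaw 3.2
```

Call:
play_rows:
  moves:
    - [[-0.018,0,0,0.322,0.99,-0.371,0.5],[-0.018,0,0,0.322,0.99,-0.371,0.5],[-0.018,0,0,0.322,0.99,-0.371,0.5],[-0.018,0,0,0.322,0.99,-0.371,0.5],[-0.018,0,0,0.322,0.99,-0.371,0.5],[-0.018,0,0,0.322,0.99,-0.371,0.5],[-0.018,0,0,0.322,0.99,-0.371,0.5],[-0.018,0,0,0.322,0.99,-0.371,0.5]]

```text
time: 1.1
tcp_pos: [522.3, -367.3, 108.0]
eef_rot: [[0.0, 0.942, 0.336], [0.005, 0.336, -0.942], [-1.0, 0.002, -0.004]]
contact_force: [-0.4, 0.3, -0.7]
grip_width: 44.2
```

```bash
python3 mv.py commit -0.018 .322 .99 -.371; python3 mv.py  526 -371.7 50 -70.9 .5 526 -371.7 3.5 -70.9 .5
python3 - <<'E'
from h import *
p,d=vision.snapshot("top"); cv2.imwrite('pics/t1.png',cv2.resize(p[150:330,330:560,::-1],None,fx=3.4,fy=3.3,interpolation=cv2.INTER_CUBIC))
p,d=vision.snapshot("side"); cv2.imwrite('pics/s1.png',p[:,:,::-1])
E
```

```text
[ 518.45 -373.86  109.92  -70.86]
t 1.1 tcp [ 522.3 -367.3  108. ] yaw -70.34 F [-0.4  0.3 -0.7] w 44.2 q [ 0.6   0.67 -0.08  1.65  0.06  0.82 -0.73]
[np.float64(0.0), 0, 0, 0.15, 0.02, 0.001, np.float64(0.5)] dist 60 dyaw -0.0
[np.float64(0.0), 0, 0, 0.266, 0.02, 0.001, np.float64(0.5)] dist 107 dyaw -0.0
```

View pics/t1.png

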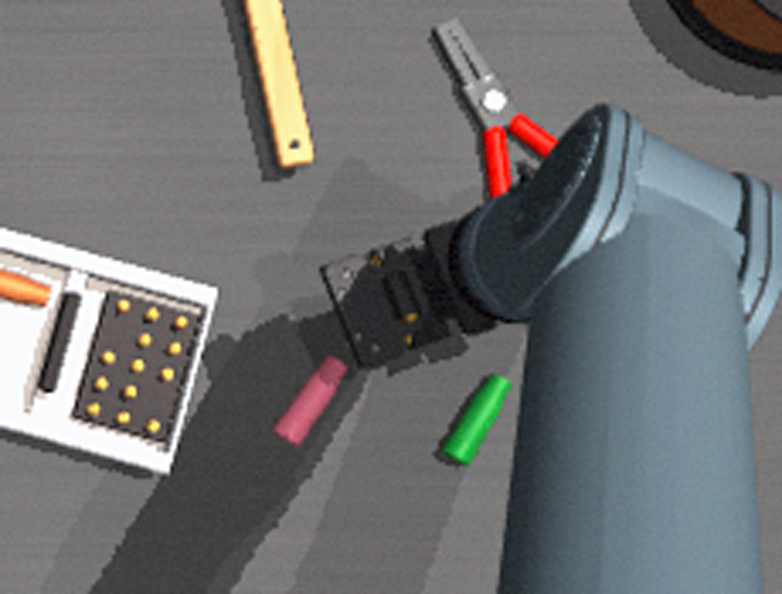

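View pics/s1.png

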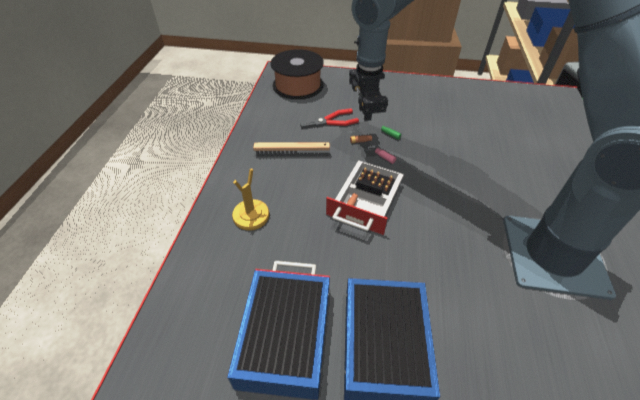

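```bash
python3 mv.py commit 0 0 0 0
```

```text
[ 518.45 -373.86  109.92  -70.86]
t 1.2 tcp [ 518.5 -372.8  109.2] yaw -70.72 F [-0.5 -0.9 -0.2] w 43.9 q [ 0.6   0.67 -0.07  1.65  0.06  0.82 -0.73]
```

Call:
play_rows:
  moves:
    - [[0,0,0,0.09,0.02,0.001,0.5],[0,0,0,0.18,0.02,0.001,0.5],[0,0,0,0.23,0.02,0.001,0.5],[0,0,0,0.266,0.02,0.001,0.5],[0,0,0,0.266,0.02,0.001,0.5],[0,0,0,0.266,0.02,0.001,0.1],[0,0,0,0.266,0.02,0.001,0.1],[0,0,0,0.266,0.02,0.001,0.1]]
  squeeze: 20

```text
time: 2.2
tcp_pos: [526.6, -371.9, 4.4]
eef_rot: [[0.001, 0.945, 0.328], [-0.001, 0.328, -0.945], [-1.0, 0.001, 0.001]]
contact_force: [-0.7, 0.4, 3.6]
grip_width: 21.5
```

```bash
python3 mv.py commit 0 .266 .02 .001
python3 - <<'E'
import numpy as np
th=np.radians(-105.9);c=np.array([483.4,-115.1]);x=np.array([np.cos(th),np.sin(th)]);y=np.array([-x[1],x[0]])
for a,b in((-53,-18),(0,0),(-139,0),(-53,34)): print(a,b,c+a*x+b*y)
E
```

```text
[ 526.13 -371.62    3.52  -70.86]
t 2.2 tcp [ 526.6 -371.9    4.4] yaw -70.84 F [-0.7  0.4  3.6] w 21.5 q [ 0.59  0.83 -0.06  1.66  0.08  0.65 -0.75]
-53 -18 [480.60849502 -59.19644466]
0 0 [ 483.4 -115.1]
-139 0 [521.4803314   18.58204203]
-53 34 [530.61904312 -73.44232403]
```

```bash
python3 mv.py  526 -371.6 120 -70.9 .1 480.6 -59.2 120 -15.9 .1 480.6 -59.2 50 -15.9 .1 480.6 -59.2 8 -15.9 .1
```

```text
[np.float64(0.0), 0, 0, -0.291, -0.0, -0.0, np.float64(0.1)] dist 116 dyaw -0.0
[np.float64(-0.305), 0, 0, -0.291, 0.149, -0.775, np.float64(0.1)] dist 337 dyaw 55.0
[np.float64(-0.305), 0, 0, -0.116, 0.149, -0.775, np.float64(0.1)] dist 319 dyaw 55.0
[np.float64(-0.305), 0, 0, -0.011, 0.149, -0.775, np.float64(0.1)] dist 316 dyaw 55.0
```

Call:
play_rows:
  moves:
    - [[0,0,0,-0.15,0,0,0.1],[-0.02,0,0,-0.291,0,-0.04,0.1],[-0.07,0,0,-0.291,0.03,-0.18,0.1],[-0.12,0,0,-0.291,0.06,-0.33,0.1],[-0.17,0,0,-0.291,0.09,-0.48,0.1],[-0.22,0,0,-0.291,0.12,-0.62,0.1],[-0.27,0,0,-0.291,0.14,-0.73,0.1],[-0.305,0,0,-0.291,0.149,-0.775,0.1]]

```text
time: 3.2
tcp_pos: [480.1, -56.1, 120.3]
eef_rot: [[0.0, 0.267, 0.964], [0.001, 0.964, -0.267], [-1.0, 0.001, -0.0]]
contact_force: [0.4, -0.0, -1.8]
grip_width: 21.6
```

```bash
python3 mv.py commit -.305 -.291 .149 -.775
python3 - <<'E'
from h import *
p,d=vision.snapshot("top"); cv2.imwrite('pics/t2.png',cv2.resize(p[150:330,270:500,::-1],None,fx=3.4,fy=3.3,interpolation=cv2.INTER_CUBIC))
p,d=vision.snapshot("side"); cv2.imwrite('pics/s2.png',cv2.resize(p[90:270,280:480,::-1],None,fx=3.4,fy=3.3,interpolation=cv2.INTER_CUBIC))
E
python3 mv.py 480.6 -59.2 50 -15.9 .1 480.6 -59.2 8 -15.9 .1
```

```text
[480.8  -59.21 119.92 -15.96]
t 3.2 tcp [480.1 -56.1 120.3] yaw -15.47 F [ 0.4 -0.  -1.8] w 21.6 q [ 0.32  0.46 -0.36  2.04  0.25  0.68 -0.48]
[np.float64(-0.0), 0, 0, 0.175, -0.0, -0.0, np.float64(0.1)] dist 70 dyaw 0.1
[np.float64(-0.0), 0, 0, 0.28, -0.0, -0.0, np.float64(0.1)] dist 112 dyaw 0.1
```

View pics/t2.png

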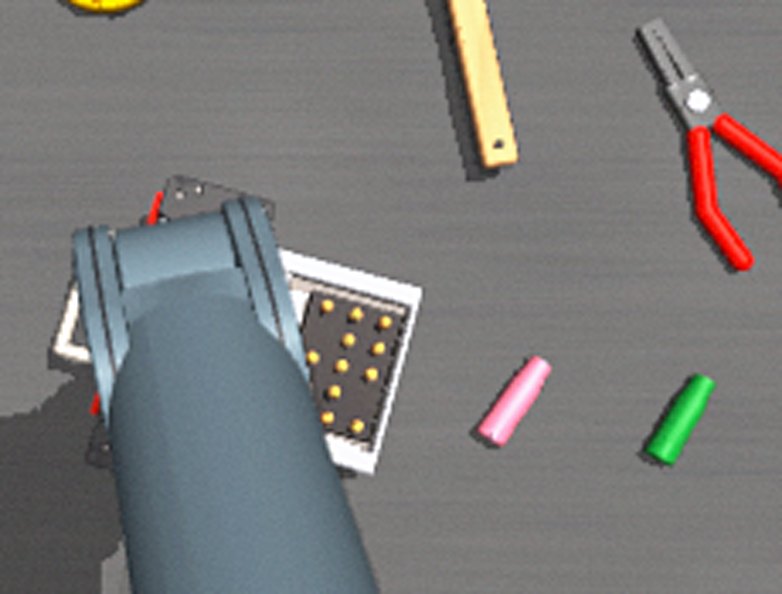

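View pics/s2.png

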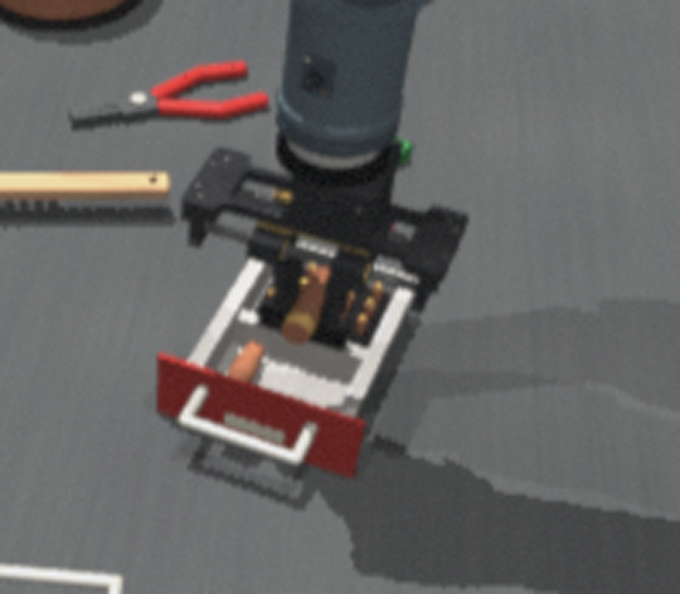

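Call:
play_rows:
  moves:
    - [[0,0,0,0.08,0,0,0.1],[0,0,0,0.16,0,0,0.1],[0,0,0,0.22,0,0,0.1],[0,0,0,0.26,0,0,0.1],[0,0,0,0.28,0,0,0.1],[0,0,0,0.28,0,0,0.1]]

```text
time: 4.05
tcp_pos: [481.0, -59.6, 8.0]
eef_rot: [[0.0, 0.276, 0.961], [-0.0, 0.961, -0.276], [-1.0, -0.0, 0.0]]
contact_force: [-0.7, -0.5, -0.4]
grip_width: 21.7
```

```bash
python3 mv.py commit 0 .28 0 0
```

```text
[480.8  -59.21   7.92 -15.96]
t 4.05 tcp [481.  -59.6   8. ] yaw -16.0 F [-0.7 -0.5 -0.4] w 21.7 q [ 0.23  0.67 -0.25  2.07  0.37  0.44 -0.58]
```

Call:
play_rows:
  moves:
    - [[0,0,0,0.002,0,0,0.38],[0,0,0,0.002,0,0,0.38],[0,0,0,0.002,0,0,0.38],[0,0,0,-0.05,0,0,0.38],[0,0,0,-0.15,0,0,0.38],[0,0,0,-0.28,0,0,0.38]]

```text
time: 4.8
tcp_pos: [479.8, -59.0, 120.6]
eef_rot: [[-0.002, 0.275, 0.962], [0.0, 0.962, -0.275], [-1.0, -0.0, -0.002]]
contact_force: [1.8, -0.1, 0.5]
grip_width: 33.4
```

```bash
python3 mv.py commit 0 -.28 0 0;  python3 mv.py 483.4 -115.1 120 29 .6 483.4 -115.1 120 74.1 .5
```

```text
[480.8  -59.21 119.92 -15.96]
t 4.8 tcp [479.8 -59.  120.6] yaw -15.94 F [ 1.8 -0.1  0.5] w 33.4 q [ 0.33  0.47 -0.37  2.04  0.26  0.68 -0.48]
[np.float64(-0.25), 0, 0, -0.0, -0.133, 0.045, np.float64(0.6)] dist 56 dyaw 45.0
[np.float64(-0.5), 0, 0, -0.0, -0.133, 0.045, np.float64(0.5)] dist 56 dyaw 90.1
```

```bash
python3 mv.py 470 -330 150 74.1 .5
```

```text
[np.float64(-0.5), 0, 0, -0.075, -0.658, 0.16, np.float64(0.5)] dist 273 dyaw 90.1
```

Call:
play_rows:
  moves:
    - [[-0.05,0,0,-0.075,-0.05,0.01,0.5],[-0.11,0,0,-0.075,-0.15,0.03,0.5],[-0.17,0,0,-0.075,-0.27,0.06,0.5],[-0.23,0,0,-0.075,-0.39,0.09,0.5],[-0.29,0,0,-0.075,-0.5,0.12,0.5],[-0.34,0,0,-0.075,-0.6,0.15,0.5],[-0.39,0,0,-0.075,-0.658,0.16,0.5],[-0.44,0,0,-0.075,-0.658,0.16,0.5]]

```text
time: 5.8
tcp_pos: [468.8, -332.5, 149.7]
eef_rot: [[-0.0, -0.893, 0.449], [-0.001, 0.449, 0.893], [-1.0, 0.0, -0.001]]
contact_force: [-0.3, 0.6, -0.5]
grip_width: 44.4
```

```bash
python3 mv.py commit -0.44 -.075 -.658 .16
python3 - <<'E'
from h import *
p,d=vision.snapshot("top"); im=np.ascontiguousarray(p[:,:,::-1]);cv2.imwrite('pics/top3.png',im);cv2.imwrite('pics/t3.png',cv2.resize(im[190:320,270:440],None,fx=4.5,fy=4.5,interpolation=cv2.INTER_CUBIC))
H=hsv(im)
w=cv2.inRange(H,(0,0,170),(180,60,255)); m=np.zeros_like(w); m[205:300,303:396]=w[205:300,303:396]
c=big(m,1)[0]; Pc=plane('top',c[:,0],40)[:,:2].astype(np.float32); print(cv2.minAreaRect(Pc))
E
```

```text
[ 469.96 -329.87  149.92   63.24]
t 5.8 tcp [ 468.8 -332.5  149.7] yaw 63.31 F [-0.3  0.6 -0.5] w 44.4 q [ 1.01  0.61 -0.64  1.79  0.45  0.9   1.27]
((483.56817626953125, -114.92562866210938), (199.14297485351562, 141.1846466064453), 74.17827606201172)
```

View pics/t3.png

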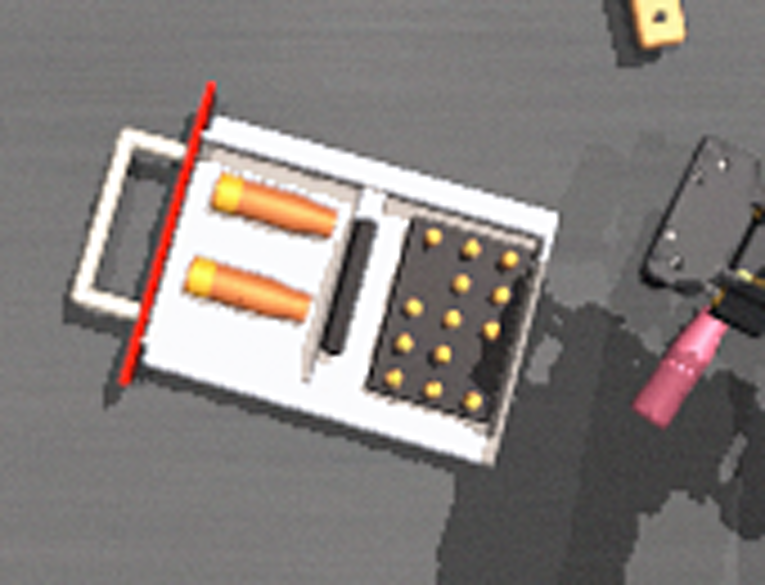

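```bash
python3 mv.py  483.5 -115 110 74.15 .45 483.5 -115 38 74.15 .45
```

```text
[np.float64(-0.061), 0, 0, 0.1, 0.212, 0.495, np.float64(0.45)] dist 219 dyaw 10.9
[np.float64(-0.061), 0, 0, 0.28, 0.212, 0.495, np.float64(0.45)] dist 243 dyaw 10.9
```

Call:
play_rows:
  moves:
    - [[-0.02,0,0,0.02,0.04,0.1,0.45],[-0.04,0,0,0.05,0.1,0.23,0.45],[-0.061,0,0,0.08,0.16,0.37,0.45],[-0.061,0,0,0.1,0.2,0.47,0.45],[-0.061,0,0,0.1,0.212,0.495,0.45],[-0.061,0,0,0.1,0.212,0.495,0.45]]

```text
time: 6.6
tcp_pos: [483.3, -114.7, 110.1]
eef_rot: [[0.0, -0.962, 0.272], [-0.001, 0.272, 0.962], [-1.0, -0.0, -0.0]]
contact_force: [0.7, -0.3, 0.9]
grip_width: 39.7
```

```bash
python3 mv.py commit -0.061 .1 .212 .495; python3 mv.py 483.5 -115 38 74.15 .45;  python3 - <<'E'
from h import *
p,d=vision.snapshot("side"); cv2.imwrite('pics/s4.png',cv2.resize(p[110:260,300:450,::-1],None,fx=4,fy=4,interpolation=cv2.INTER_CUBIC))
E
```

```text
[ 483.39 -114.89  109.92   74.22]
t 6.6 tcp [ 483.3 -114.7  110.1] yaw 74.24 F [ 0.7 -0.3  0.9] w 39.7 q [ 0.68  0.57 -0.68  2.    0.53  0.75  0.97]
[np.float64(0.0), 0, 0, 0.18, -0.0, -0.0, np.float64(0.45)] dist 72 dyaw -0.1
```

View pics/s4.png

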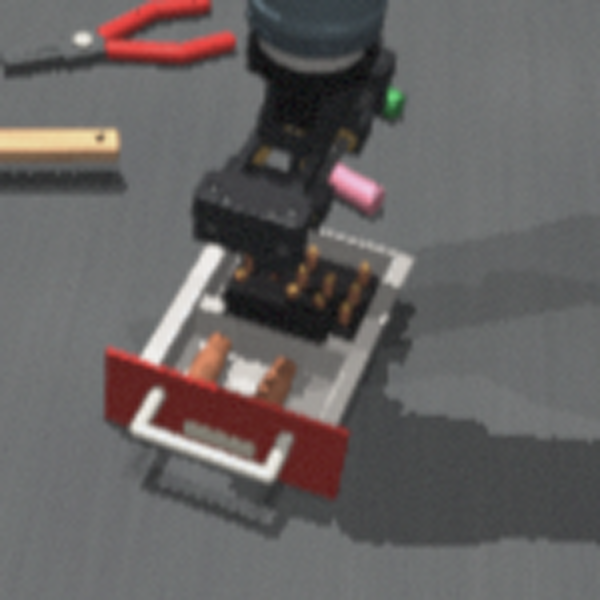

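Call:
play_rows:
  moves:
    - [[0,0,0,0.07,0,0,0.45],[0,0,0,0.13,0,0,0.45],[0,0,0,0.17,0,0,0.45],[0,0,0,0.18,0,0,0.45],[0,0,0,0.18,0,0,0.05],[0,0,0,0.18,0,0,0.05],[0,0,0,0.18,0,0,0.05],[0,0,0,0.18,0,0,0.05]]
  squeeze: 50

```text
time: 7.65
tcp_pos: [483.4, -115.9, 38.5]
eef_rot: [[0.0, -0.962, 0.272], [-0.002, 0.272, 0.962], [-1.0, -0.001, -0.002]]
contact_force: [-1.8, -3.4, 5.5]
grip_width: 11.4
```

```bash
python3 mv.py commit 0 .18 0 0
```

```text
[ 483.39 -114.89   37.92   74.22]
t 7.65 tcp [ 483.4 -115.9   38.5] yaw 74.2 F [-1.8 -3.4  5.5] w 11.4 q [ 0.6   0.69 -0.58  2.03  0.65  0.62  0.87]
```

Call:
play_rows:
  moves:
    - [[0,0,0,-0.01,0,0,0.05],[0,0,0,-0.04,0,0,0.05],[0,0,0,-0.08,0,0,0.05],[0,0,0,-0.12,0,0,0.05],[0,0,0,-0.14,0,0,0.05],[0,0,0,-0.15,0,0,0.05],[0,0,0,-0.15,0,0,0.05]]

```text
time: 8.52
tcp_pos: [483.2, -114.9, 98.0]
eef_rot: [[0.0, -0.962, 0.272], [-0.0, 0.272, 0.962], [-1.0, -0.0, -0.0]]
contact_force: [-0.3, -0.8, -6.7]
grip_width: 11.5
```

```bash
python3 mv.py commit 0 -.15 0 0;  python3 - <<'E'
from h import *
p,d=vision.snapshot("side"); cv2.imwrite('pics/s5.png',cv2.resize(p[100:280,280:480,::-1],None,fx=3.3,fy=3.3,interpolation=cv2.INTER_CUBIC))
E
python3 mv.py 470 -90 98 34.2 .05  445 -50 98 -5.8 0.05
```

```text
[ 483.39 -114.89   97.92   74.22]
t 8.525 tcp [ 483.2 -114.9   98. ] yaw 74.23 F [-0.3 -0.8 -6.7] w 11.5 q [ 0.67  0.59 -0.67  2.01  0.55  0.73  0.96]
[np.float64(0.222), 0, 0, -0.0, 0.049, 0.051, np.float64(0.05)] dist 28 dyaw -40.0
[np.float64(0.445), 0, 0, -0.0, 0.136, 0.13, np.float64(0.05)] dist 75 dyaw -80.0
```

View pics/s5.png

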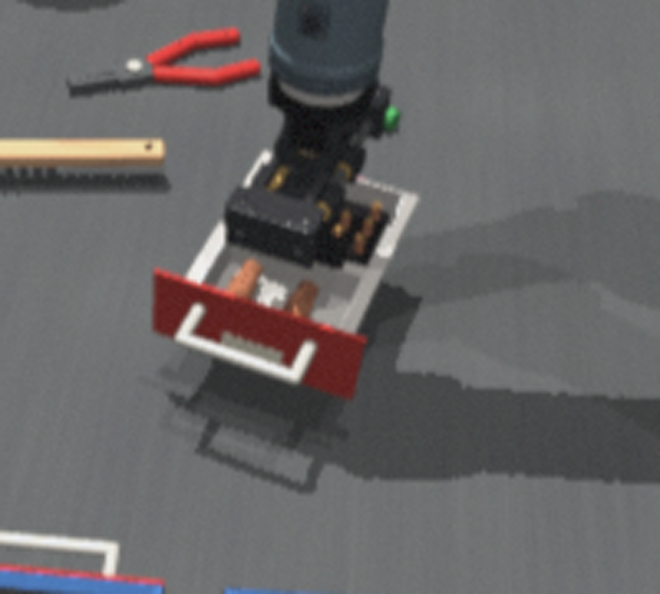

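```bash
python3 mv.py 450 -90 98 54.2 .05  430 -80 98 34.2 0.05
python3 - <<'E'
from h import *
print(plane('top',[[300,135]],20))
E
```

```text
[np.float64(0.111), 0, 0, -0.0, 0.097, 0.037, np.float64(0.05)] dist 42 dyaw -20.0
[np.float64(0.222), 0, 0, -0.0, 0.152, 0.048, np.float64(0.05)] dist 64 dyaw -40.0
[[790.426562     5.77846487  20.        ]]
```

Call:
play_rows:
  moves:
    - [[0.01,0,0,0,0.01,0.005,0.05],[0.035,0,0,0,0.03,0.012,0.05],[0.066,0,0,0,0.058,0.02,0.05],[0.1,0,0,0,0.085,0.032,0.05],[0.133,0,0,0,0.11,0.04,0.05],[0.166,0,0,0,0.13,0.044,0.05],[0.2,0,0,0,0.145,0.047,0.05],[0.233,0,0,0,0.152,0.048,0.05]]

```text
time: 9.57
tcp_pos: [429.1, -79.2, 97.7]
eef_rot: [[-0.001, -0.531, 0.847], [0.0, 0.847, 0.531], [-1.0, 0.001, -0.001]]
contact_force: [-0.1, -0.1, -6.8]
grip_width: 11.7
```

```bash
python3 mv.py commit .233 0 .152 .048;python3 mv.py 425 -60 98 -16 0.05
```

```text
[430.11 -79.88  97.92  32.28]
t 9.575 tcp [429.1 -79.2  97.7] yaw 32.08 F [-0.1 -0.1 -6.8] w 11.7 q [ 0.51  0.47 -0.51  2.16  0.4   0.6   0.27]
[np.float64(0.268), 0, 0, -0.0, 0.049, 0.016, np.float64(0.05)] dist 21 dyaw -48.3
```

Call:
play_rows:
  moves:
    - [[0.033,0,0,0,0.006,0.002,0.05],[0.067,0,0,0,0.012,0.004,0.05],[0.1,0,0,0,0.018,0.006,0.05],[0.134,0,0,0,0.024,0.008,0.05],[0.168,0,0,0,0.03,0.01,0.05],[0.2,0,0,0,0.036,0.012,0.05],[0.234,0,0,0,0.042,0.014,0.05],[0.268,0,0,0,0.049,0.016,0.05]]

```text
time: 10.58
tcp_pos: [424.4, -59.2, 97.7]
eef_rot: [[-0.001, 0.279, 0.96], [0.0, 0.96, -0.279], [-1.0, 0.0, -0.001]]
contact_force: [-0.0, -0.1, -7.5]
grip_width: 11.5
```

```bash
python3 mv.py commit .268 0 .049 .016;python3 mv.py 425 -40 98 -50 0.05 437 10 98 -84.7 0.05
```

```text
[425.05 -59.89  97.92 -15.96]
t 10.575 tcp [424.4 -59.2  97.7] yaw -16.18 F [-0.  -0.1 -7.5] w 11.5 q [ 0.29  0.43 -0.3   2.19  0.24  0.56 -0.47]
[np.float64(0.189), 0, 0, -0.0, 0.048, -0.014, np.float64(0.05)] dist 20 dyaw -34.0
[np.float64(0.382), 0, 0, -0.0, 0.176, -0.019, np.float64(0.05)] dist 71 dyaw -68.7
```

Call:
play_rows:
  moves:
    - [[0.03,0,0,0,0.006,-0.002,0.05],[0.065,0,0,0,0.014,-0.004,0.05],[0.1,0,0,0,0.024,-0.007,0.05],[0.14,0,0,0,0.036,-0.01,0.05],[0.18,0,0,0,0.048,-0.014,0.05],[0.22,0,0,0,0.075,-0.015,0.05],[0.26,0,0,0,0.1,-0.016,0.05],[0.3,0,0,0,0.125,-0.017,0.05]]

```text
time: 11.58
tcp_pos: [431.7, -8.9, 97.7]
eef_rot: [[-0.001, 0.941, 0.339], [0.0, 0.339, -0.941], [-1.0, -0.0, -0.001]]
contact_force: [0.4, 0.0, -6.6]
grip_width: 11.6
```

```bash
python3 mv.py commit .3 0 .125 -.017;python3 mv.py 437 10 98 -84.7 0.05 437 10 44 -84.7 .05
```

```text
[432.26  -9.95  97.92 -69.96]
t 11.575 tcp [431.7  -8.9  97.7] yaw -70.2 F [ 0.4  0.  -6.6] w 11.6 q [-0.02  0.42 -0.07  2.19  0.05  0.54 -1.36]
[np.float64(0.082), 0, 0, -0.0, 0.028, -0.043, np.float64(0.05)] dist 21 dyaw -14.7
[np.float64(0.082), 0, 0, 0.135, 0.028, -0.043, np.float64(0.05)] dist 58 dyaw -14.7
```

Call:
play_rows:
  moves:
    - [[0.03,0,0,0,0.01,-0.014,0.05],[0.06,0,0,0,0.02,-0.03,0.05],[0.082,0,0,0.02,0.028,-0.043,0.05],[0.082,0,0,0.06,0.028,-0.043,0.05],[0.082,0,0,0.1,0.028,-0.043,0.05],[0.082,0,0,0.13,0.028,-0.043,0.05],[0.082,0,0,0.14,0.028,-0.043,0.05],[0.082,0,0,0.14,0.028,-0.043,0.05]]

```text
time: 12.58
tcp_pos: [436.6, 10.2, 41.8]
eef_rot: [[-0.0, 0.996, 0.092], [0.0, 0.092, -0.996], [-1.0, -0.0, -0.0]]
contact_force: [0.5, -0.5, -6.4]
grip_width: 11.6
```

```bash
python3 mv.py commit .082 .14 .028 -.043
python3 - <<'E'
from h import *
p,d=vision.snapshot("side"); im=np.ascontiguousarray(p[:,:,::-1]);cv2.imwrite('pics/side6.png',im);cv2.imwrite('pics/s6.png',cv2.resize(im[150:350,300:500],None,fx=3,fy=3,interpolation=cv2.INTER_CUBIC)); np.save('pics/side6.npy',d)
p,d=vision.snapshot("top"); im=np.ascontiguousarray(p[:,:,::-1]);cv2.imwrite('pics/top6.png',im);cv2.imwrite('pics/t6.png',cv2.resize(im[180:340,100:400],None,fx=2.6,fy=2.6,interpolation=cv2.INTER_CUBIC)); np.save('pics/top6.npy',d)
E
```

```text
[436.89  10.05  41.92 -84.72]
t 12.575 tcp [436.6  10.2  41.8] yaw -84.71 F [ 0.5 -0.5 -6.4] w 11.6 q [-0.12  0.54 -0.01  2.2   0.01  0.4  -1.61]
```

View pics/s6.png

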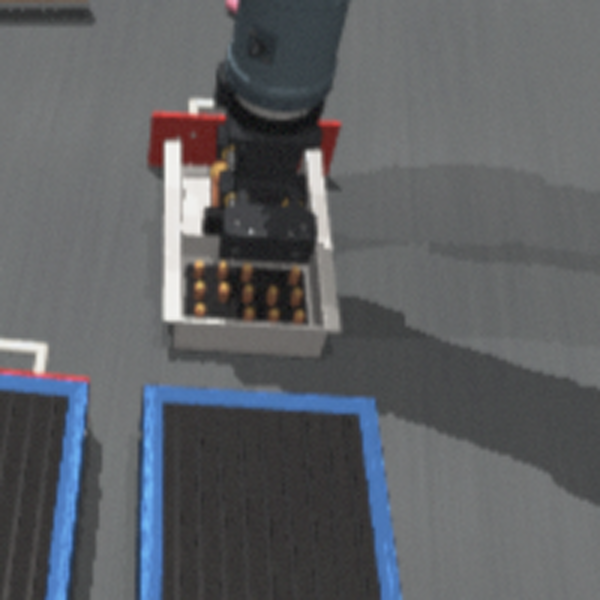

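View pics/t6.png

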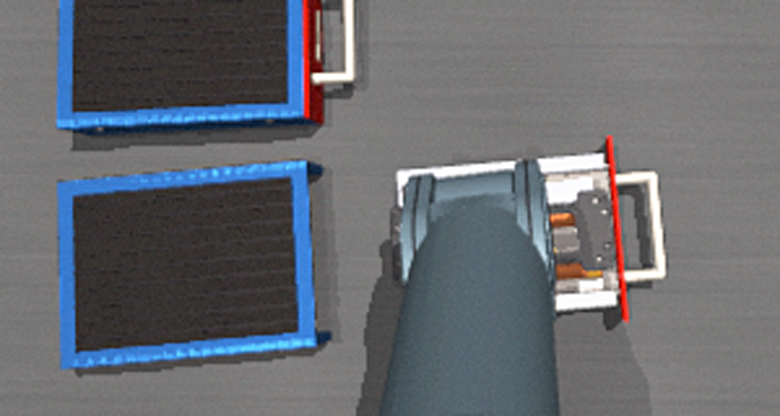

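Run:
```python
from h import *
im=cv2.imread('pics/top6.png');H=hsv(im)
w=cv2.inRange(H,(0,0,150),(180,60,255))
th=np.radians(95.3);bx=np.array([np.cos(th),np.sin(th)]);by=np.array([-bx[1],bx[0]])
T=[];B=[]
for u in range(257,332):
    v=np.nonzero(w[220:262,u])[0]
    if len(v) and (u<262 or u>305): T.append((u,220+v.min()-.5))
    elif len(v): T.append((u,220+v.min()-.5))
for u in range(314,336):
    v=np.nonzero(w[285:305,u])[0]
    if len(v): B.append((u,285+v.max()+.5))
for k,e in(('T',T),('B',B)):
    P=plane('top',np.array(e),44)[:,:2].astype(np.float32); f=cv2.fitLine(P,cv2.DIST_HUBER,0,.01,.01).ravel()
    print(k,np.degrees(np.arctan2(f[1],f[0])),'lat',np.median(P@by),f[2:], ((P-f[2:])@np.array([-f[1],f[0]])).std())
red=cv2.inRange(H,(0,150,60),(4,255,255))|cv2.inRange(H,(174,150,60),(180,255,255)); m=np.zeros_like(red);m[225:310,325:350]=red[225:310,325:350]
m&=(im[...,2]>200).astype(np.uint8)*255
vs,us=np.nonzero(m); P=plane('top',np.c_[us,vs],72)[:,:2]; l=P@by;print('panel lat',l.min(),l.max(),(l.min()+l.max())/2)
f=cv2.fitLine(P.astype(np.float32),cv2.DIST_HUBER,0,.01,.01).ravel();print(np.degrees(np.arctan2(f[1],f[0]))-90,P.mean(0)@bx)
# bay from this image
b=cv2.inRange(H,(95,120,60),(120,255,255))
e1=[];e2=[]
for u in range(132,212):
    v=np.nonzero(b[236:330,u])[0]; e1.append((u,236+v.min()-.5))
    e2.append((u,236+v.max()+.5))
for k,e in(('T',e1),('B',e2)):
    P=plane('top',np.array(e),77)[:,:2].astype(np.float32); f=cv2.fitLine(P,cv2.DIST_HUBER,0,.01,.01).ravel()
    print(k,np.degrees(np.arctan2(f[1],f[0])),'lat',np.median(P@by))
# bay side view
from bench import env
s=env.state()
print('tcp lat',np.array(s['tcp_pos'])[:2]@by)
# side view: bay top edges and tray rear corners
ims=cv2.imread('pics/side6.png');H=hsv(ims);b=cv2.inRange(H,(95,120,60),(120,255,255))
L=[];R=[]
for v in range(290,375):
    u=np.nonzero(b[v,342:450])[0]
    if len(u): L.append((342+u.min()-.5,v));R.append((342+u.max()+.5,v))
for k,e in(('L',L),('R',R)):
    P=plane('side',np.array(e),77)[:,:2].astype(np.float32); f=cv2.fitLine(P,cv2.DIST_HUBER,0,.01,.01).ravel()
    print(k,np.degrees(np.arctan2(f[1],f[0])),'lat',np.median(P@by),P[:2],P[-2:])
w=cv2.inRange(H,(0,0,120),(180,60,255)); m=np.zeros_like(w);m[190:270,345:420]=w[190:270,345:420]
TL=[];TR=[]
for v in range(215,252):
    u=np.nonzero(m[v])[0]; TL.append((u.min()-.5,v));TR.append((u.max()+.5,v))
for k,e in(('TL',TL),('TR',TR)):
    P=plane('side',np.array(e),44)[:,:2].astype(np.float32); f=cv2.fitLine(P,cv2.DIST_HUBER,0,.01,.01).ravel()
    print(k,np.degrees(np.arctan2(f[1],f[0])),'lat',np.median(P@by),((P-f[2:])@np.array([-f[1],f[0]])).std())
```

```text
T -84.68577 lat -510.8105070783335 [512.04114   10.345692] 9.729978
B -85.58708 lat -368.95119389457335 [376.14523 -59.24181] 0.66186756
panel lat -523.1127454425581 -355.9671279425129 -439.5399366925355
-84.65278 -130.37819262721717
T -84.48354 lat -525.0390227459693
B -84.63452 lat -356.90166398540185
tcp lat -436.12382191250333
L -84.45527 lat -523.1787391492787 [[505.01202 228.18518]
 [504.7386  230.5501 ]] [[487.27405 397.5837 ]
 [487.06882 399.33188]]
R -84.405945 lat -355.35583691423335 [[338.22244 200.2345 ]
 [338.27612 202.65591]] [[322.07983 370.0191 ]
 [322.15326 371.81497]]
TL -84.109764 lat -508.55515465667554 9.182466e-06
TR -86.36132 lat -365.46210804678066 0.7568
```

Call:
play_rows:
  moves:
    - [[0,0,0,0,0.003,-0.03,0.05],[0,0,0,0,0.003,-0.08,0.05],[0,0,0,0,0.003,-0.13,0.05],[0,0,0,0,0.003,-0.165,0.05],[0,0,0,0,0.003,-0.18,0.05],[0,0,0,0,0.003,-0.18,0.05]]

```text
time: 13.42
tcp_pos: [431.2, 82.1, 42.0]
eef_rot: [[0.0, 0.996, 0.093], [-0.0, 0.093, -0.996], [-1.0, 0.0, 0.0]]
contact_force: [0.1, -0.5, -6.4]
grip_width: 11.2
```

```bash
python3 mv.py commit 0 0 .003 -.18
python3 - <<'E'
from h import *
p,d=vision.snapshot("side"); im=np.ascontiguousarray(p[:,:,::-1]);cv2.imwrite('pics/s7.png',cv2.resize(im[180:340,320:480],None,fx=3.7,fy=3.7,interpolation=cv2.INTER_CUBIC))
E
```

```text
[431.46  81.85  41.92 -84.72]
t 13.425 tcp [431.2  82.1  42. ] yaw -84.66 F [ 0.1 -0.5 -6.4] w 11.2 q [-0.3   0.54  0.01  2.19 -0.01  0.4  -1.76]
```

View pics/s7.png

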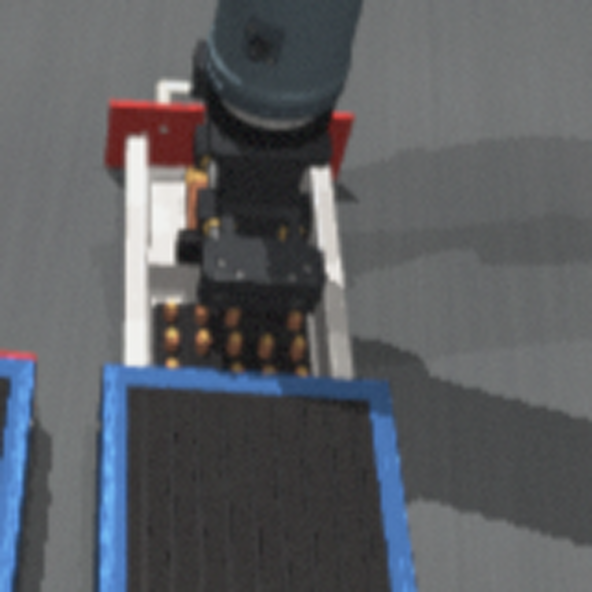

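Call:
play_rows:
  moves:
    - [[0,0,0,0,0,-0.02,0.05],[0,0,0,0,0,-0.04,0.05],[0,0,0,0,0,-0.06,0.05],[0,0,0,0,0,-0.08,0.05],[0,0,0,0,0,-0.095,0.05],[0,0,0,0,0,-0.095,0.05]]

```text
time: 14.22
tcp_pos: [427.7, 120.5, 42.0]
eef_rot: [[0.0, 0.996, 0.093], [0.0, 0.093, -0.996], [-1.0, 0.0, -0.0]]
contact_force: [-0.4, -0.1, -6.4]
grip_width: 11.6
```

```bash
python3 mv.py commit 0 0 0 -.095
python3 - <<'E'
from bench import env
print(env.state()['moment'])
E
```

```text
[427.96 119.69  41.92 -84.72]
t 14.225 tcp [427.7 120.5  42. ] yaw -84.64 F [-0.4 -0.1 -6.4] w 11.6 q [-0.39  0.55  0.02  2.18 -0.02  0.41 -1.83]
[0.0170328  0.00487523 0.01756153]
```

Call:
play_rows:
  moves:
    - [[0,0,0,0,0,-0.015,0.05],[0,0,0,0,0,-0.03,0.05],[0,0,0,0,0,-0.048,0.05],[0,0,0,0,0,-0.066,0.05],[0,0,0,0,0,-0.083,0.05],[0,0,0,0,0,-0.083,0.05]]

```text
time: 14.98
tcp_pos: [424.7, 154.3, 42.0]
eef_rot: [[0.001, 0.996, 0.094], [0.001, 0.094, -0.996], [-1.0, 0.001, -0.001]]
contact_force: [0.9, 2.8, -3.6]
grip_width: 11.5
```

```bash
python3 mv.py commit 0 0 0 -.083
python3 - <<'E'
from h import *
p,d=vision.snapshot("side"); im=np.ascontiguousarray(p[:,:,::-1]);cv2.imwrite('pics/s8.png',cv2.resize(im[180:340,320:480],None,fx=3.7,fy=3.7,interpolation=cv2.INTER_CUBIC))
p,d=vision.snapshot("top"); im=np.ascontiguousarray(p[:,:,::-1]);cv2.imwrite('pics/t8.png',cv2.resize(im[180:340,100:400],None,fx=2.6,fy=2.6,interpolation=cv2.INTER_CUBIC))
E
```

```text
[424.9  152.75  41.92 -84.72]
t 14.975 tcp [424.7 154.3  42. ] yaw -84.62 F [ 0.9  2.8 -3.6] w 11.5 q [-0.46  0.56  0.02  2.16 -0.03  0.42 -1.9 ]
```

View pics/s8.png

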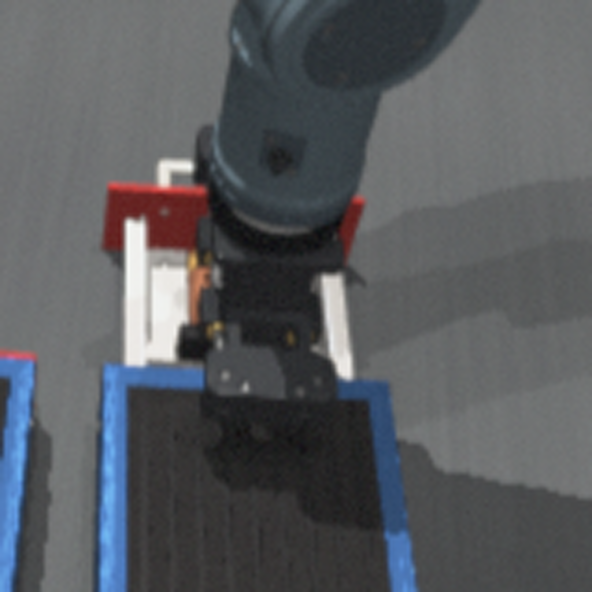

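View pics/t8.png

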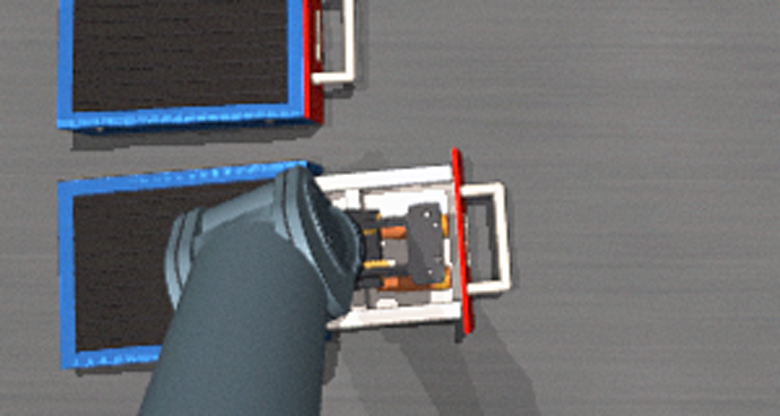

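Call:
play_rows:
  moves:
    - [[0,0,0,0,0,0,0.2],[0,0,0,0,0,0,0.2],[0,0,0,0,0,0,0.2],[0,0,0,-0.04,0,0.003,0.2],[0,0,0,-0.1,0,0.003,0.2],[0,0,0,-0.2,0,0.003,0.2],[0,0,0,-0.25,0,0.003,0.2]]

```text
time: 15.95
tcp_pos: [425.6, 151.8, 144.7]
eef_rot: [[0.003, 0.996, 0.092], [0.001, 0.092, -0.996], [-1.0, 0.003, -0.001]]
contact_force: [0.6, 0.8, 0.4]
grip_width: 18.0
```

```bash
python3 mv.py commit 0 -.25 0 .003; python3 mv.py 437.8 13.6 142 -84.7 .3
```

```text
[425.01 151.56 141.92 -84.72]
t 15.95 tcp [425.6 151.8 144.7] yaw -84.72 F [0.6 0.8 0.4] w 18.0 q [-0.47  0.35  0.04  2.13 -0.02  0.66 -1.9 ]
[np.float64(-0.0), 0, 0, -0.0, 0.0, 0.346, np.float64(0.3)] dist 139 dyaw 0.0
```

Call:
play_rows:
  moves:
    - [[0,0,0,0,0,0.1,0.28],[0,0,0,0,0,0.22,0.28],[0,0,0,0,0,0.35,0.28],[0,0,0,0,0,0.47,0.28],[0,0,0,0,0,0.57,0.28],[0,0,0,0,0,0.6,0.28],[0,0,0,0,0,0.6,0.28]]

```text
time: 16.82
tcp_pos: [447.0, -87.3, 142.4]
eef_rot: [[0.0, 0.996, 0.091], [0.0, 0.091, -0.996], [-1.0, 0.0, -0.0]]
contact_force: [0.5, 0.5, -1.2]
grip_width: 24.6
```

```bash
python3 mv.py commit 0 0 0 .6
python3 - <<'E'
from h import *
p,d=vision.snapshot("side"); im=np.ascontiguousarray(p[:,:,::-1]);cv2.imwrite('pics/s9.png',cv2.resize(im[180:340,320:480],None,fx=3.7,fy=3.7,interpolation=cv2.INTER_CUBIC))
p,d=vision.snapshot("top"); im=np.ascontiguousarray(p[:,:,::-1]);cv2.imwrite('pics/top9.png',im);cv2.imwrite('pics/t9.png',cv2.resize(im[220:330,200:330],None,fx=5,fy=5,interpolation=cv2.INTER_CUBIC))
C=cloud('top',d);np.save('pics/top9.npy',d)
E
```

```text
[447.1  -87.42 141.92 -84.72]
t 16.825 tcp [447.  -87.3 142.4] yaw -84.77 F [ 0.5  0.5 -1.2] w 24.6 q [ 0.    0.36  0.11  2.12 -0.06  0.66 -1.33]
```

View pics/s9.png

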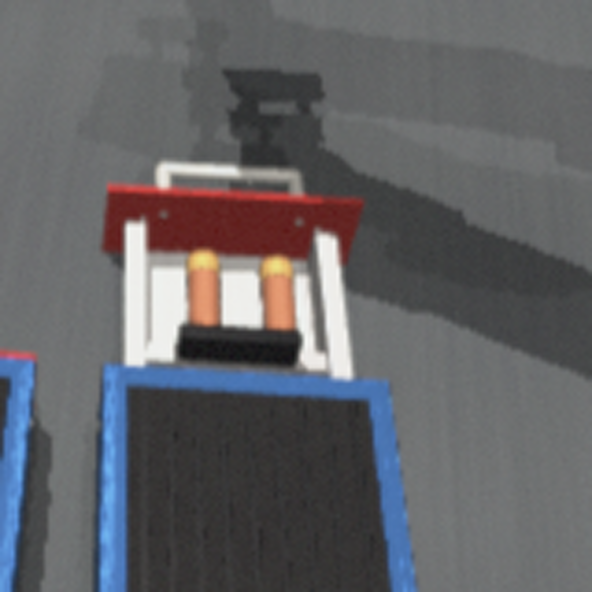

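View pics/t9.png

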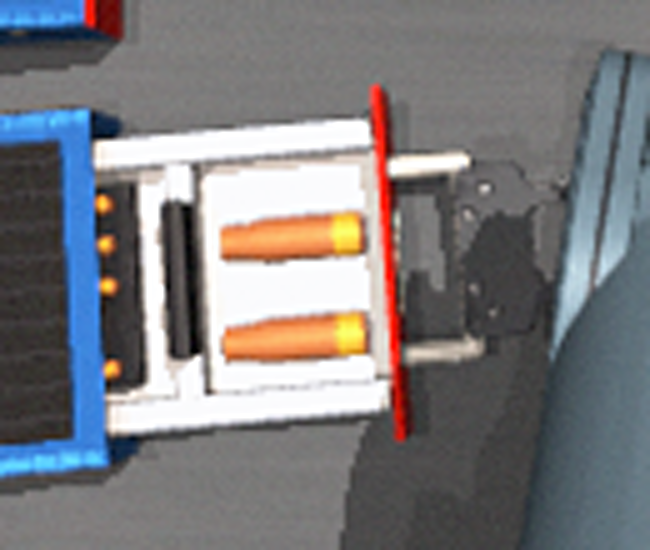

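```bash
python3 - <<'E'
from h import *
print(plane('top',[[294,252],[297,289]],45).round(1))
im=cv2.imread('pics/top9.png');H=hsv(im)
red=cv2.inRange(H,(0,150,60),(4,255,255))|cv2.inRange(H,(174,150,60),(180,255,255)); m=np.zeros_like(red);m[225:310,265:290]=red[225:310,265:290]
m&=(im[...,2]>200).astype(np.uint8)*255
vs,us=np.nonzero(m); P=plane('top',np.c_[us,vs],68)[:,:2].astype(np.float32); f=cv2.fitLine(P,cv2.DIST_HUBER,0,.01,.01).ravel(); print(P.mean(0),np.degrees(np.arctan2(f[1],f[0])))
E
python3 mv.py 437.6 15 142 -84.7 .28 437.6 15 80 -84.7 .28 437.6 15 30 -84.7 .28
```

```text
[[485.8  15.3  45. ]
 [397.2   6.7  45. ]]
[451.8089    54.674007] 5.1357007
[np.float64(-0.0), 0, 0, -0.0, -0.0, -0.257, np.float64(0.28)] dist 103 dyaw 0.0
[np.float64(-0.0), 0, 0, 0.155, -0.0, -0.257, np.float64(0.28)] dist 120 dyaw 0.0
[np.float64(-0.0), 0, 0, 0.28, -0.0, -0.257, np.float64(0.28)] dist 152 dyaw 0.0
```

Call:
play_rows:
  moves:
    - [[0,0,0,0,0,-0.1,0.28],[0,0,0,0.03,0,-0.2,0.28],[0,0,0,0.08,0,-0.256,0.28],[0,0,0,0.14,0,-0.256,0.28],[0,0,0,0.18,0,-0.256,0.28],[0,0,0,0.18,0,-0.256,0.28]]

```text
time: 17.68
tcp_pos: [436.3, 16.1, 69.2]
eef_rot: [[-0.003, 0.995, 0.095], [0.0, 0.095, -0.995], [-1.0, -0.003, -0.001]]
contact_force: [-0.4, -0.4, 0.1]
grip_width: 24.7
```

```bash
python3 mv.py commit 0 .18 0 -.256
python3 - <<'E'
from h import *
p,d=vision.snapshot("side"); im=np.ascontiguousarray(p[:,:,::-1]);cv2.imwrite('pics/s10.png',cv2.resize(im[160:300,320:460],None,fx=4.2,fy=4.2,interpolation=cv2.INTER_CUBIC))
p,d=vision.snapshot("top"); im=np.ascontiguousarray(p[:,:,::-1]);cv2.imwrite('pics/t10.png',cv2.resize(im[220:330,200:330],None,fx=5,fy=5,interpolation=cv2.INTER_CUBIC))
E
```

```text
[437.68  14.54  69.92 -84.72]
t 17.675 tcp [436.3  16.1  69.2] yaw -84.55 F [-0.4 -0.4  0.1] w 24.7 q [-0.19  0.48  0.06  2.19 -0.06  0.47 -1.56]
```

View pics/s10.png

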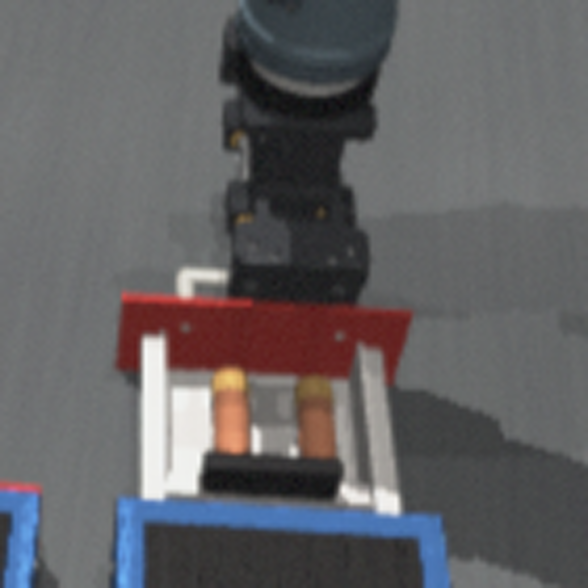

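View pics/t10.png

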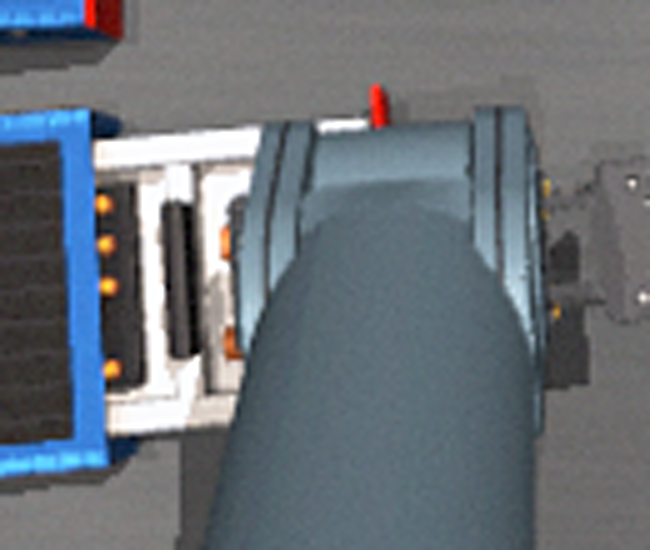

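Call:
play_rows:
  moves:
    - [[0,0,0,0.03,0,0,0.28],[0,0,0,0.045,0,0,0.28],[0,0,0,0.055,0,0,0.28],[0,0,0,0.06,0,0,0.28]]

```text
time: 18.27
tcp_pos: [437.4, 14.5, 45.6]
eef_rot: [[-0.0, 0.996, 0.092], [-0.0, 0.092, -0.996], [-1.0, -0.0, 0.0]]
contact_force: [0.5, -0.4, 0.2]
grip_width: 24.5
```

```bash
python3 mv.py commit 0 .06 0 0
```

```text
[437.68  14.54  45.92 -84.72]
t 18.275 tcp [437.4  14.5  45.6] yaw -84.71 F [ 0.5 -0.4  0.2] w 24.5 q [-0.18  0.54  0.05  2.2  -0.07  0.41 -1.55]
```

No contact at bar height, so the fingers straddle the bar. Lower and close gently.

Call:
play_rows:
  moves:
    - [[0,0,0,0.02,0,0,0.28],[0,0,0,0.04,0,0,0.28],[0,0,0,0.04,0,0,0.05],[0,0,0,0.04,0,0,0.05],[0,0,0,0.04,0,0,0.05]]
  squeeze: 12

```text
time: 18.9
tcp_pos: [437.3, 14.7, 29.9]
eef_rot: [[-0.0, 0.996, 0.092], [-0.0, 0.092, -0.996], [-1.0, -0.0, -0.0]]
contact_force: [-0.5, -0.4, -3.6]
grip_width: 9.3
```

```bash
python3 mv.py commit 0 .04 0 0
```

```text
[437.68  14.54  29.92 -84.72]
t 18.9 tcp [437.3  14.7  29.9] yaw -84.7 F [-0.5 -0.4 -3.6] w 9.3 q [-0.18  0.57  0.05  2.2  -0.07  0.37 -1.55]
```

Call:
play_rows:
  moves:
    - [[0,0,0,-0.008,0,0,0.05],[0,0,0,-0.008,0,-0.01,0.05],[0,0,0,-0.008,0,-0.025,0.05],[0,0,0,-0.008,0,-0.04,0.05],[0,0,0,-0.008,0,-0.055,0.05],[0,0,0,-0.008,0,-0.07,0.05],[0,0,0,-0.008,0,-0.085,0.05],[0,0,0,-0.008,0,-0.1,0.05]]

```text
time: 19.9
tcp_pos: [433.7, 54.8, 33.1]
eef_rot: [[-0.0, 0.996, 0.092], [-0.0, 0.092, -0.996], [-1.0, -0.0, 0.0]]
contact_force: [-0.0, -3.2, -0.8]
grip_width: 9.3
```

```bash
python3 mv.py commit 0 -.008 0 -.1
```

```text
[434.    54.37  33.12 -84.72]
t 19.9 tcp [433.7  54.8  33.1] yaw -84.7 F [-0.  -3.2 -0.8] w 9.3 q [-0.28  0.56  0.06  2.2  -0.08  0.38 -1.63]
```

Call:
play_rows:
  moves:
    - [[0,0,0,0,0,-0.018,0.05],[0,0,0,0,0,-0.036,0.05],[0,0,0,0,0,-0.054,0.05],[0,0,0,0,0,-0.072,0.05],[0,0,0,0,0,-0.09,0.05],[0,0,0,0,0,-0.108,0.05],[0,0,0,0,0,-0.126,0.05],[0,0,0,0,0,-0.144,0.05]]

```text
time: 20.9
tcp_pos: [428.4, 112.1, 33.1]
eef_rot: [[-0.0, 0.996, 0.092], [-0.0, 0.092, -0.996], [-1.0, -0.0, 0.0]]
contact_force: [0.4, -4.4, 1.1]
grip_width: 9.8
```

```bash
python3 mv.py commit 0 0 0 -.144
```

```text
[428.7  111.73  33.12 -84.72]
t 20.9 tcp [428.4 112.1  33.1] yaw -84.71 F [ 0.4 -4.4  1.1] w 9.8 q [-0.42  0.57  0.07  2.19 -0.1   0.39 -1.74]
```

Call:
play_rows:
  moves:
    - [[0,0,0,0,0,-0.015,0.05],[0,0,0,0,0,-0.03,0.05],[0,0,0,0,0,-0.045,0.05],[0,0,0,0,0,-0.056,0.05],[0,0,0,0,0,-0.065,0.05],[0,0,0,0,0,-0.068,0.05]]

```text
time: 21.65
tcp_pos: [426.0, 138.7, 33.3]
eef_rot: [[0.0, 0.996, 0.092], [-0.0, 0.092, -0.996], [-1.0, -0.0, 0.0]]
contact_force: [0.8, -7.3, 4.2]
grip_width: 9.2
```

```bash
python3 mv.py commit 0 0 0 -.068
python3 - <<'E'
from h import *
p,d=vision.snapshot("side"); im=np.ascontiguousarray(p[:,:,::-1]);cv2.imwrite('pics/s11.png',cv2.resize(im[180:320,320:460],None,fx=4.2,fy=4.2,interpolation=cv2.INTER_CUBIC))
E
```

```text
[426.19 138.81  33.12 -84.72]
t 21.65 tcp [426.  138.7  33.3] yaw -84.72 F [ 0.8 -7.3  4.2] w 9.2 q [-0.48  0.57  0.08  2.18 -0.11  0.4  -1.79]
```

View pics/s11.png

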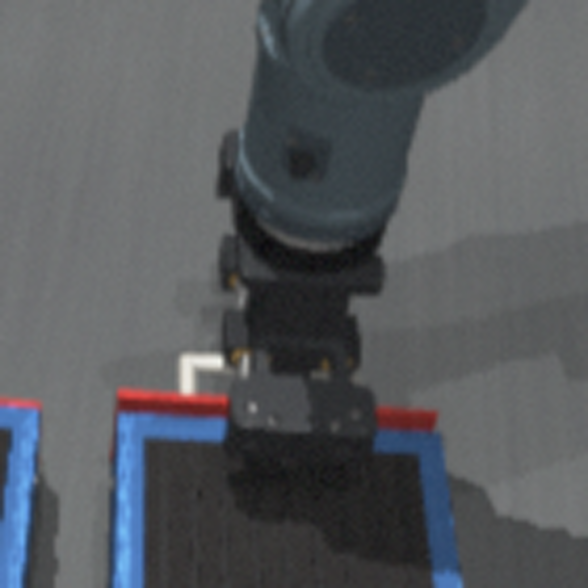

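Call:
play_rows:
  moves:
    - [[0,0,0,0,0,-0.005,0.05],[0,0,0,0,0,-0.009,0.05],[0,0,0,0,0,-0.012,0.05],[0,0,0,0,0,-0.015,0.05],[0,0,0,0,0,-0.015,0.05]]
  squeeze: 25

```text
time: 22.32
tcp_pos: [425.5, 144.5, 33.3]
eef_rot: [[0.0, 0.996, 0.092], [-0.001, 0.092, -0.996], [-1.0, 0.0, 0.001]]
contact_force: [0.9, -6.8, 4.9]
grip_width: 8.9
```

```bash
python3 mv.py commit 0 0 0 -.015
```

```text
[425.64 144.79  33.12 -84.72]
t 22.325 tcp [425.5 144.5  33.3] yaw -84.74 F [ 0.9 -6.8  4.9] w 8.9 q [-0.49  0.58  0.08  2.17 -0.11  0.4  -1.8 ]
```

Call:
play_rows:
  moves:
    - [[0,0,0,0,0,-0.003,0.05],[0,0,0,0,0,-0.005,0.05],[0,0,0,0,0,-0.007,0.05],[0,0,0,0,0,-0.007,0.05]]

```text
time: 22.82
tcp_pos: [425.3, 147.1, 33.3]
eef_rot: [[0.0, 0.996, 0.092], [-0.001, 0.092, -0.996], [-1.0, 0.0, 0.001]]
contact_force: [0.8, -6.7, 4.4]
grip_width: 8.7
```

```bash
python3 mv.py commit 0 0 0 -.007
```

```text
[425.38 147.57  33.12 -84.72]
t 22.825 tcp [425.3 147.1  33.3] yaw -84.75 F [ 0.8 -6.7  4.4] w 8.7 q [-0.5   0.58  0.08  2.17 -0.11  0.4  -1.81]
```

Call:
play_rows:
  moves:
    - [[0,0,0,0,0,-0.003,0.05],[0,0,0,0,0,-0.005,0.05],[0,0,0,0,0,-0.008,0.05],[0,0,0,0,0,-0.008,0.05]]

```text
time: 23.32
tcp_pos: [425.2, 148.4, 33.4]
eef_rot: [[0.0, 0.996, 0.09], [-0.003, 0.09, -0.996], [-1.0, -0.0, 0.003]]
contact_force: [2.0, -12.1, 7.2]
grip_width: 9.2
```

```bash
python3 mv.py commit 0 0 0 -.008
python3 - <<'E'
from h import *
p,d=vision.snapshot("side"); im=np.ascontiguousarray(p[:,:,::-1]);cv2.imwrite('pics/s12.png',cv2.resize(im[240:320,220:460],None,fx=3.3,fy=3.3,interpolation=cv2.INTER_CUBIC))
E
```

```text
[425.09 150.76  33.12 -84.72]
t 23.325 tcp [425.2 148.4  33.4] yaw -84.84 F [  2.  -12.1   7.2] w 9.2 q [-0.51  0.58  0.08  2.17 -0.11  0.4  -1.81]
```

View pics/s12.png

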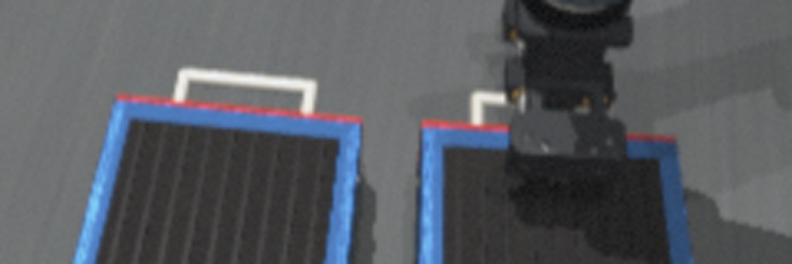

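Call:
play_rows:
  moves:
    - [[0,0,0,0,0,-0.004,0.05],[0,0,0,0,0,-0.007,0.05],[0,0,0,0,0,-0.007,0.05]]

```text
time: 23.75
tcp_pos: [425.2, 148.5, 33.4]
eef_rot: [[-0.0, 0.996, 0.087], [-0.005, 0.087, -0.996], [-1.0, -0.001, 0.005]]
contact_force: [3.2, -19.8, 10.7]
grip_width: 8.8
```

```bash
python3 mv.py commit 0 0 0 -.007
```

```text
[424.83 153.55  33.12 -84.72]
t 23.75 tcp [425.2 148.5  33.4] yaw -84.98 F [  3.2 -19.8  10.7] w 8.8 q [-0.51  0.58  0.09  2.17 -0.11  0.4  -1.82]
```

Call:
play_rows:
  moves:
    - [[0,0,0,0,0,0.006,0.05],[0,0,0,0,0,0.012,0.05],[0,0,0,0,0,0.012,0.28],[0,0,0,0,0,0.012,0.28],[0,0,0,-0.06,0,0.012,0.28],[0,0,0,-0.15,0,0.012,0.28],[0,0,0,-0.25,0,0.012,0.28],[0,0,0,-0.3,0,0.1,0.28]]

```text
time: 24.75
tcp_pos: [429.2, 116.8, 155.1]
eef_rot: [[0.003, 0.995, 0.098], [0.003, 0.098, -0.995], [-1.0, 0.003, -0.003]]
contact_force: [0.0, -1.6, 0.2]
grip_width: 24.7
```

```bash
python3 mv.py commit 0 -.3 0 .1; python3 mv.py 420 -250 250 -84.7 .3
```

```text
[428.51 113.72 153.12 -84.72]
t 24.75 tcp [429.2 116.8 155.1] yaw -84.36 F [ 0.  -1.6  0.2] w 24.7 q [-0.48  0.32  0.14  2.14 -0.07  0.68 -1.77]
[np.float64(-0.0), 0, 0, -0.242, -0.105, 0.903, np.float64(0.3)] dist 376 dyaw 0.0
```

Call:
play_rows:
  moves:
    - [[0,0,0,-0.1,-0.02,0.1,0.3],[0,0,0,-0.2,-0.04,0.25,0.3],[0,0,0,-0.24,-0.06,0.4,0.3],[0,0,0,-0.24,-0.08,0.55,0.3],[0,0,0,-0.24,-0.1,0.7,0.3],[0,0,0,-0.24,-0.1,0.82,0.3],[0,0,0,-0.24,-0.1,0.9,0.3],[0,0,0,-0.24,-0.1,0.9,0.3]]

```text
time: 25.75
tcp_pos: [421.7, -250.0, 249.0]
eef_rot: [[0.0, 0.996, 0.089], [-0.001, 0.089, -0.996], [-1.0, -0.0, 0.001]]
contact_force: [-0.2, 0.7, -0.4]
grip_width: 26.5
```

```bash
python3 mv.py commit 0 -.24 -.1 .9
python3 - <<'E'
from h import *
p,d=vision.snapshot("side"); im=np.ascontiguousarray(p[:,:,::-1]);cv2.imwrite('pics/sF.png',cv2.resize(im[150:400,200:460],None,fx=2.3,fy=2.3,interpolation=cv2.INTER_CUBIC))
p,d=vision.snapshot("top"); im=np.ascontiguousarray(p[:,:,::-1]);cv2.imwrite('pics/topF.png',im);cv2.imwrite('pics/tF.png',cv2.resize(im[140:340,100:260],None,fx=3,fy=3,interpolation=cv2.INTER_CUBIC))
H=hsv(im);C=cloud('top',d)
for nm,(v0,v1) in(('full',(150,235)),('ours',(238,330))):
    red=cv2.inRange(H,(0,150,60),(6,255,255))|cv2.inRange(H,(172,150,60),(180,255,255)); m=np.zeros_like(red);m[v0:v1,205:235]=red[v0:v1,205:235]
    vs,us=np.nonzero(m); P=plane('top',np.c_[us,vs],68)[:,:2].astype(np.float32); f=cv2.fitLine(P,cv2.DIST_HUBER,0,.01,.01).ravel(); print(nm,len(us),P.mean(0),np.degrees(np.arctan2(f[1],f[0])))
E
```

```text
[ 421.81 -248.44  249.12  -84.72]
t 25.75 tcp [ 421.7 -250.   249. ] yaw -84.88 F [-0.2  0.7 -0.4] w 26.5 q [ 0.08  0.26  0.42  1.96 -0.13  0.95 -0.91]
full 361 [628.27435 199.59955] 4.2417984
ours 403 [424.63422 182.9043 ] 5.520727
```

View pics/sF.png

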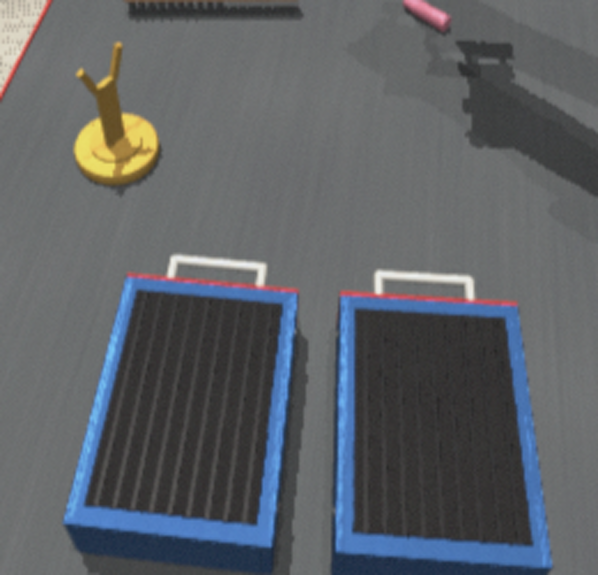

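View pics/tF.png

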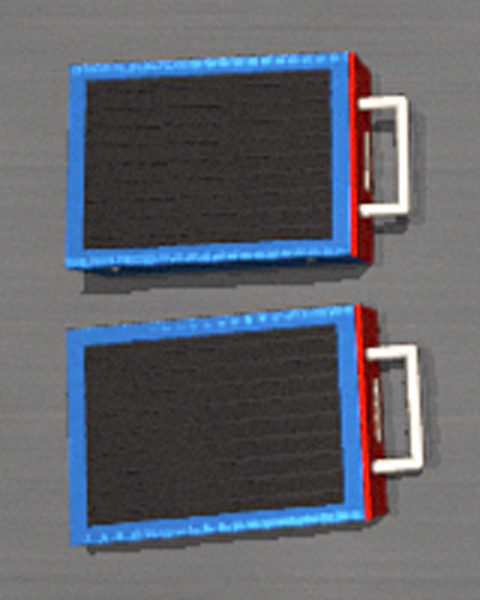

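View pics/topF.png

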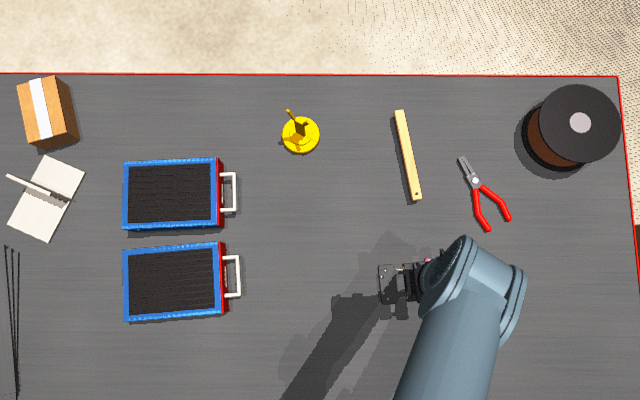

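Run:
```python
from h import *
im=cv2.imread('pics/topF.png');cv2.imwrite('pics/tG.png',cv2.resize(im[150:330,195:250],None,fx=8,fy=3.3,interpolation=cv2.INTER_NEAREST))
print(env.close_job())
```

```text
the job is handed in; nothing more can be done
None
```

The loose copper nozzle is in the tray's nozzle compartment beside the other one. The tray has been turned end for end and pushed fully home in the empty blue bay. The job took about 26 s of the 67 s allowed and is handed in.

- **Nozzles:** the last view of the open compartment was with the tray part-way into the bay. Both nozzles were lying flat and separate then. The roof hides them after that, but the rest of the push was slow and level.
- **Fit:** the tray went in with about 7 N of resistance. It then stopped dead while the push rose to about 20 N, which I took as the panel meeting the bay. That was 2–3 mm further in than my camera estimate, which is about the calibration error.
- **After letting go:** in the last side and top pictures the red panel sits directly against the blue frame with no visible gap. It looks the same as the tray in the neighbouring bay.
- **Other things:** the torch rest, pliers and brush appear unmoved in the last top picture. The pink dummy nozzle showed clear of the arm in the side view, and the green one was last seen earlier, before the tray was lifted. I did not measure any of these positions again.

No check failed.

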